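Close the bean grinder's hopper, then lift off the outer cover alone

TASK

Get the bean grinder ready: press the sprung lever on its side down until it clicks and stays down by itself, then carry the two nested lids together, the inner one kept covered, to the hopper, set them fully home in its mouth and let go. Then grip the outer cover by its collar and lift it alone straight up off the stem, leaving the inner lid seated and undisturbed, and finish while still holding the cover, level and still, clear above the top of the stem. Leave the other things on the counter alone.

Things in the scene. Friction and masses are not known exactly. Their poses are not given: they have to be found in the camera images.
- lever (a joint): Grinder lever, sprung upwards. 0 = fully up (slanting 0.45 rad above level), grows as it is pressed down, 0.45 = level, hard stop at 0.5. A detent catches it once it is pressed past about 0.4 and then holds it by itself at about 0.35; released earlier it springs back to 0. Pressing the paddle takes 3 N at first, up to about 9 N.
- lever_pad (a point): Middle of the top face of the lever's black paddle (34 mm along the hinge by 30 mm); press here from above. Starts 137 mm above the counter; 106 mm when the lever is level. The hinge is 72 mm from it along the lever, 100 mm above the counter, its axis along the x axis of hopper_mouth; the lever points along that point's -y.
- hopper_mouth (a point): Centre of the grinder hopper's round open mouth, in the plane of its rim, 180 mm above the counter; 66 mm across inside, 74 mm outside. z up. The grinder is fixed: a steel block 130 by 120 mm, 124 mm tall, under a grey hopper up to 92 mm wide. The lever is on its -y side, the paddle 120 to 135 mm from the hopper's axis.
- inner_stem (a point): On the axis (z) of the inner lid's upright metal stem, 16 mm thick, 14 mm below its top: mid of the 28 mm that stand out above the collar. Lid 88 mm tall, 0.2 kg: black plug 58 mm across, 16 mm high; flange 80 mm across, 5 mm thick, rests on the hopper's rim; stem. Point is 58 mm above the flange's underside, 74 mm above the plug's. Starts standing on the counter. The stem lifts both lids.
- outer_collar (a point): Middle of the outer cover's upright collar (z its axis): tube 32 mm across, 34 mm tall, 22 mm bore, the stem passes through. Wooden cover, 0.1 kg; its plate, 95 mm across, lies on the inner lid's flange, plate top 17 mm and lower edge 26 mm below this point. Nested, the point is 31 mm below inner_stem and the collar's top 28 mm below the stem's top.
- sugar_jar: Bystander: closed white jar, 68 mm across, 85 mm tall, origin at the centre of its underside. Leave alone.
- mug: Bystander: blue mug, 80 mm across with a handle, 88 mm tall, origin at the centre of its underside. Leave alone.
- carton: Bystander: cardboard carton 70 by 130 by 110 mm tall, origin at the centre of its underside. Leave alone.
Things that resemble listed ones, but are neither listed nor needed, are in the scene too. Of the things that look like the part that bears lever, the middle-sized one is meant. Of the things that look like the part that bears outer_collar, the larger one is meant.

How it is judged:
By the outcome, as a careful person would: the job done as asked, in the order asked, and still so for the second after the job is handed in, while the arm keeps its last pose, push and grip.
It also fails if it takes over 67 s, if anything falls off the work surface, if the arm or the gripper's body presses on something with over 40 N, if the wrist force passes 120 N, or if a joint passes its speed limit or range.

ROBOT

A 7-joint arm with a two-finger parallel gripper is mounted at the origin on the work surface. World frame = base frame: x ahead of the robot, y to its left, z up, the work surface at z = 0. Lengths are in m, angles in degrees, forces in N, time in s.
With the tool pointing down it reaches from about 0.4 to 0.875 m from the base axis. Payload 19.3 kg.
Tool frame: the origin (TCP) lies midway between the tips of the shut fingers; the grasp point (between the pads) lies 19 mm behind it; x points along the fingers, y is the direction in which the jaws open and shut, and the axes are right-handed (so a half turn about x gives the same grasp; the last joint's range is limited). The gripper opens to 85 mm and grips with 20 to 120 N. Pads are 22 mm wide; open, the fingers measure 114 mm over their backs; the gripper's body (76 mm by 85 mm) begins 54 mm behind the grasp point. The pads swing forward as they close: fully open they stand 13 mm farther back than shut.
Start: joints at [67.712, 29.874, -2.08, 91.645, 1.215, 58.505, -6.463], TCP at [0.196, -0.594, 0.231] pointing down, gripper open.
Joint ranges: [-166.77, 166.77], [-17.47, 122.26], [-85.68, 81.53], [9.62, 139.38], [-72.42, 252.41], [9.2, 110.78], [-144.41, 144.41]. Speed limits (degrees/s): [108.29, 108.29, 136.94, 136.94, 172.46, 172.46, 172.46].

INTERFACE

Orientations are given as [roll, pitch, yaw] about the fixed x, y, z axes, in that order (R = Rz(yaw) Ry(pitch) Rx(roll)).
In Python, from cell import manip gives the robot as it stands. The module is installed in compiled form; this text tells all that it offers.
- The arm moves only by the tool jog_arm, never from a script. Its argument "increments" is one flat list of numbers, 7 for each row, row after row: the finger opening in m, from 0 to 0.0854, then the shift along the tool's x, y, z in m, then the turn, a rotation vector about the tool's x, y, z in rad. A call has 1 to 5 rows; each row is the pose to reach, as a shift and turn from the pose measured when the call began, along the tool's axes at that moment; what a row does not reach only later rows make up. A row lasts 1/8 s, in which the tool goes at most 62.5 mm and 10.7 degrees, less where a joint would pass 70% of its speed; a pose out of reach is approached as far as the arm can. A call with a gripper value outside its range is refused whole. The fingers move at their own pace and stop on an object; "grip_force" is the grip in N (left out, the last holds). Time passes only in rows, so rows that repeat a pose let the fingers close. It gives the time, the measured TCP pose, the force and the opening at its end, in the units of the state.
- manip.get_obs(): the state, without advancing time (a new reading comes with each control period).
- manip.grab_frame(name): name is "side" or "top" or "wrist"; returns a dict with "color" (420x560x3 uint8, red, green, blue), "mtx" (3x3 intrinsics, pixels), "R" (3x3) and "t" (3): a world point X has camera coordinates R X + t. Camera axes: x right, y down, z forward; pixel columns grow to the right and rows downward; lengths in m; the calibration is good to about 2 mm. The wrist camera is an equidistant fisheye: a pixel r from the principal point sees the ray r / f radians off the axis. A picture is of the moment at which its call begins. There is no depth.
- manip.close_job(): hands the job in, once; it reports no verdict.
The state is a dict: "clock": time; "q": joint angles; "dq": joint speeds; "effort": joint torques, N m; "position": TCP position; "orientation": TCP orientation; "contact_force": force on the tool from outside, world axes, zero at the start; "ft_torque": the same for the moment, N m; "width": finger opening in m.
Only numpy, scipy, OpenCV 4.12 (cv2) and the standard library are available. Lean on these libraries where they do the work, as an engineer would, in place of code of your own. Each camera call takes 0.05 s, during which the arm holds its last target.

## Working session

There is one attempt and no reset: what is moved stays moved. The work goes in short steps, Python scripts to look and compute and a tool call to move; the robot and the scene stay as the last step left them, time stands still between calls to the robot, and variables do not carry over. Pictures are saved under pics/ and viewed, and the job is handed in when it is done.

Besides the shell and the picture viewer there is one more tool, called after "Call:" in YAML: its name, and indented under it one key for each argument. jog_arm: Moves the arm, as the interface text tells. Its arguments: {"type":"object","properties":{"increments":{"type":"array","items":{"type":"number"}},"grip_force":{"type":"number"}},"required":["increments"]}

```bash
mkdir -p pics; cat > h.py <<'E'
import numpy as np, cv2
from cell import manip
def snap(n,tag):
    f=manip.grab_frame(n); cv2.imwrite(f'pics/{tag}.png',f['color'][:,:,::-1]); np.savez(f'pics/{tag}.npz',**f); return f
def ld(tag):
    return dict(np.load(f'pics/{tag}.npz'))
def ray(f,u,v,fish=False):
    K=f['mtx']
    if fish:
        a=(u-K[0,2])/K[0,0]; b=(v-K[1,2])/K[1,1]; r=np.hypot(a,b)+1e-12
        d=np.array([np.sin(r)*a/r,np.sin(r)*b/r,np.cos(r)])
    else: d=np.linalg.inv(K)@[u,v,1]
    R=f['R']; return -R.T@f['t'], R.T@d
def onz(f,u,v,z,fish=False):
    c,d=ray(f,u,v,fish); return c+d*(z-c[2])/d[2]
def proj(f,X):
    p=f['R']@np.asarray(X)+f['t']; q=f['mtx']@p; return q[:2]/q[2]
E
python3 - <<'E'
from h import *
for n in ['side','top','wrist']:
    f=snap(n,n+'0'); print(n,f['mtx'][0,0],f['mtx'][:2,2],-f['R'].T@f['t'],f['R'][2])
print(manip.get_obs())
E
```

```text
side 469.0406076990208 [282.26051949 206.27248437] [0.03223953 0.92786246 0.77129034] [ 0.44414392 -0.72253711 -0.52978893]
top 498.9548097585258 [279.20720385 208.66510225] [0.30991161 0.02678143 1.52057477] [ 0.19257366  0.010154   -0.98122998]
wrist 325.19226210127806 [283.6531666  205.86330507] [ 0.27085535 -0.56885414  0.37461701] [-0.29425669 -0.09671737 -0.95082004]
{'clock': 0.15, 'q': array([67.71302004, 29.90143374, -2.0813388 , 91.66300772,  1.21508554,
       58.50367744, -6.46193098]), 'dq': array([-0.06013612, -0.07356468,  0.1013285 , -0.06428312,  0.00412861,
       -0.01565572,  0.01227826]), 'effort': array([ 1.44989048e-03, -9.27383423e+01,  1.98060349e+00, -3.70057654e+01,
        1.81025290e-02,  6.24459120e-03, -1.38857768e-04]), 'position': array([ 0.19578384, -0.59331106,  0.23087708]), 'orientation': array([-85.84726333,  89.95394703, 112.41797892]), 'contact_force': array([-0.3265186 , -0.440635  ,  0.34954771]), 'ft_torque': array([-0.02338268, -0.00739423,  0.01442854]), 'width': 0.08557882649794489}
```

View pics/side0.png

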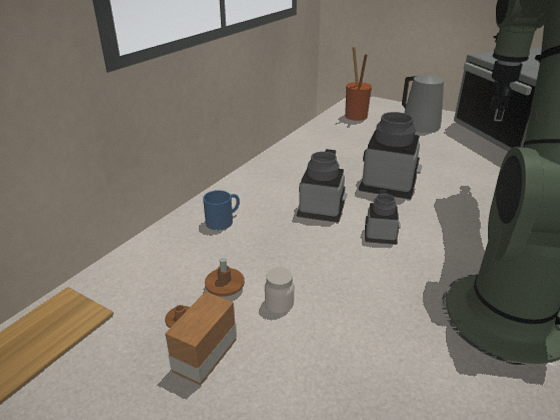

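View pics/top0.png

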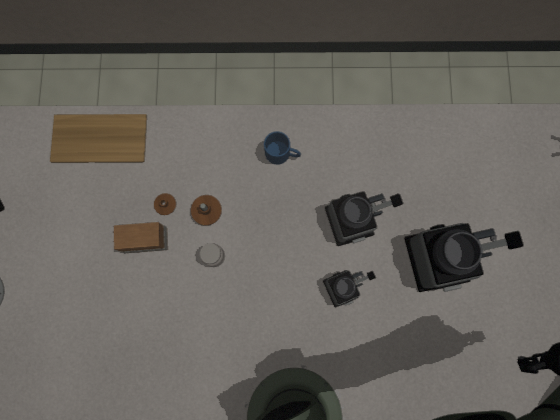

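View pics/wrist0.png

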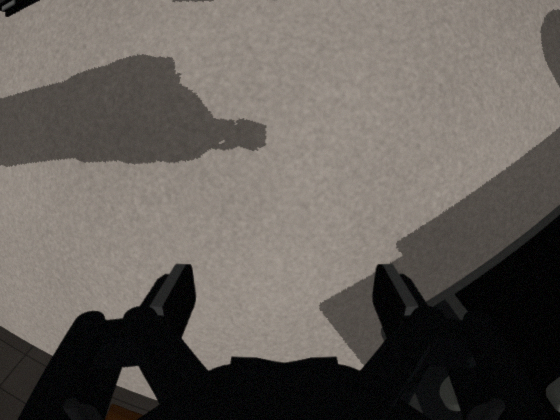

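Top view: there are three grinders, at (355,213) middle-sized, (455,252) large and (342,286) small, so I mean (355,213). There are two lids, at (205,209) large and (164,204) small, so I mean (205,209), which also shows the metal stem. I'll check both in enlarged crops.

```bash
python3 - <<'E'
from h import *
t=ld('top0')['color'][:,:,::-1]; s=ld('side0')['color'][:,:,::-1]
def c(im,x,y,w,h,k): 
    o=cv2.resize(im[y:y+h,x:x+w],None,fx=k,fy=k,interpolation=cv2.INTER_CUBIC); return np.clip(o.astype(float)*1.6,0,255).astype(np.uint8)
a=c(t,320,180,90,70,4.4); b=c(t,150,180,90,70,4.4); d=c(s,290,140,90,70,4.4); e=c(s,190,250,90,70,4.4)
cv2.imwrite('pics/crop0.png',np.vstack([np.hstack([a,b]),np.hstack([d,e])])[:600,:800])
E
```

```text
(no output)
```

View pics/crop0.png

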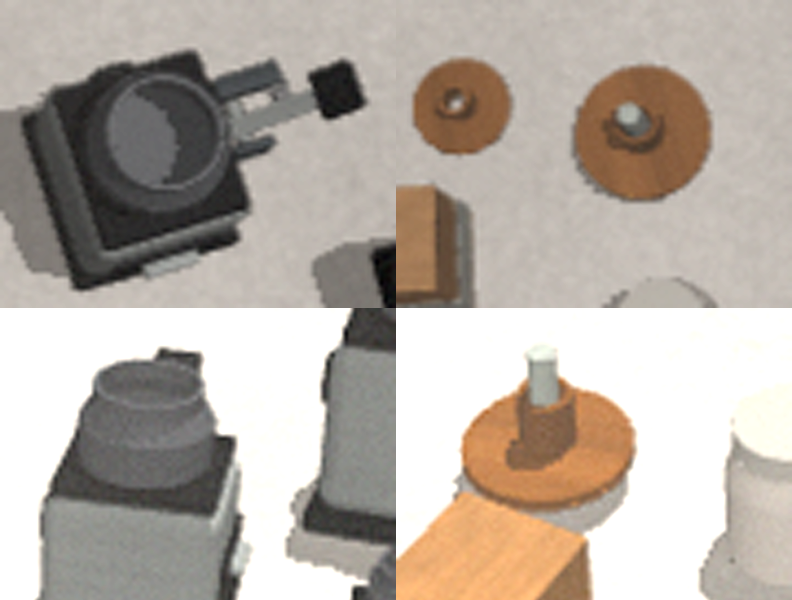

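The crops confirm the choices: the mid-sized grinder has its black paddle at the right, and the larger cover has the metal stem through its collar. Next I'll measure positions.

```bash
python3 - <<'E'
from h import *
f=ld('top0'); im=f['color']; hsv=cv2.cvtColor(im,cv2.COLOR_RGB2HSV)
# plate
m=cv2.inRange(hsv,(3,100,40),(20,255,255)); 
n,l,st,c=cv2.connectedComponentsWithStats(m)
for i in range(1,n):
    if st[i,4]>100: print('orange',st[i],c[i])
i=l[215,215]; cs,_=cv2.findContours((l==i).astype(np.uint8),0,1); e=cv2.fitEllipse(max(cs,key=len)); print(e,'plate',onz(f,*e[0],0.0215))
# stem top
g=im.astype(int); sub=(g.min(2)>95)&(hsv[:,:,1]<60); mm=np.zeros_like(m); mm[198:216,196:214]=sub[198:216,196:214]
n,l,st,c=cv2.connectedComponentsWithStats(mm); print('stem',st[1:],c[1:]); 
print('stemtop@(202.7,205.7)',onz(f,202.7,205.7,.088))
# paddle
mk=(g.max(2)<28).astype(np.uint8); n,l,st,c=cv2.connectedComponentsWithStats(mk)
i=l[200,396]; print('pad',st[i],c[i],onz(f,*c[i],.135))
cs,_=cv2.findContours((l==i).astype(np.uint8),0,1); print(cv2.minAreaRect(cs[0]))
h=onz(f,358,209.5,.18); print('mouth',h)
# enlarged hopper
o=cv2.resize(im[185:240,325:385,::-1],None,fx=10,fy=10,interpolation=cv2.INTER_CUBIC); o=np.clip(o*2.5,0,255).astype(np.uint8)
cv2.imwrite('pics/hop.png',o)
s=ld('side0')
print('side proj mouth',proj(s,h), 'lid stemtop', proj(s,onz(f,202.7,205.7,.088)))
E
```

```text
orange [  50  115   96   47 4351] [ 98.22960239 138.06182487]
orange [154 194  22  21 345] [164.4        204.02028986]
orange [191 195  30  30 650] [205.76153846 210.09846154]
orange [ 114  223   49   28 1203] [137.80216126 236.22693267]
((205.56903076171875, 209.86273193359375), (28.690271377563477, 29.454113006591797), 64.07713317871094) plate [0.60090732 0.2680274  0.0215    ]
stem [[201 204   4   4  13]] [[202.38461538 205.38461538]]
stemtop@(202.7,205.7) [0.60046073 0.26610797 0.088     ]
pad [391 195  11  12  94] [396.04255319 200.27659574] [ 0.60527328 -0.2898282   0.135     ]
((396.1000671386719, 200.3000030517578), (10.11928653717041, 8.854375839233398), 71.56504821777344)
mouth [ 0.57017661 -0.17467273  0.18      ]
side proj mouth [323.80772745 155.83133601] lid stemtop [223.07421821 259.00796335]
```

View pics/hop.png

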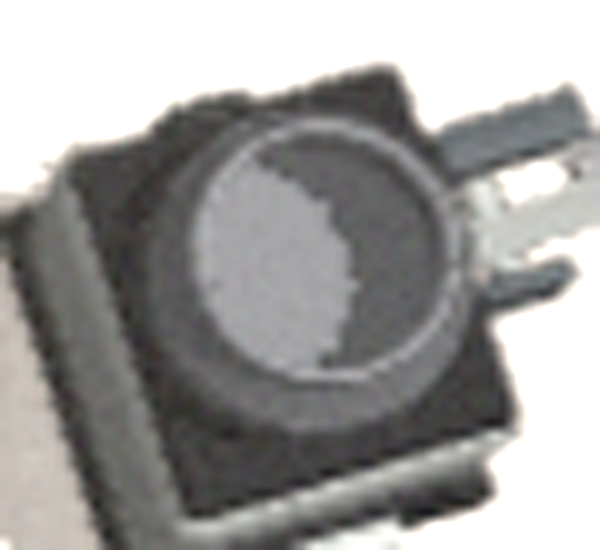

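```bash
cat >> h.py <<'E'
from scipy.spatial.transform import Rotation as Ro
def Rtool(o): return Ro.from_euler('xyz',o,degrees=True).as_matrix()
def Rdown(jaw):  # tool x down, y axis at world angle jaw deg
    a=np.radians(jaw); x=np.array([0,0,-1.]); y=np.array([np.cos(a),np.sin(a),0]); return np.column_stack([x,y,np.cross(x,y)])
def plan(pos,jaw=None):
    o=manip.get_obs(); R=Rtool(o['orientation']); 
    d=R.T@(np.array(pos)-o['position']); 
    if jaw is None: jaw=np.degrees(np.arctan2(R[1,1],R[0,1]))
    rv=Ro.from_matrix(R.T@Rdown(jaw)).as_rotvec()
    print('pos',o['position'].round(4),'jaw',np.degrees(np.arctan2(R[1,1],R[0,1])).round(2),'q',o['q'].round(0),'w',o['width'].round(4),'F',o['contact_force'].round(1),'t',o['clock'])
    print('shift',d.round(4).tolist(),'turn',rv.round(4).tolist())
E
python3 - <<'E'
from h import *
f=ld('top0')
plan([.47,-.45,.30]); plan([.604,-.290,.30])
for uv in [(407,232),(415,290),(470,222)]: print(onz(f,*uv,.19))
s=ld('side0')
print([proj(s,p) for p in [(.570,-.173,.18),(.6005,.266,.088),(.604,-.290,.137)]])
E
```

```text
Traceback (most recent call last):
  File "h.py", line 27, in plan
    print('pos',o['position'].round(4),'jaw',np.degrees(np.arctan2(R[1,1],R[0,1])).round(2),'q',o['q'].round(0),'w',o['width'].round(4),'F',o['contact_force'].round(1),'t',o['clock'])
                                                                                                                    ^^^^^^^^^^^^^^^^
AttributeError: 'float' object has no attribute 'round'
```

```bash
sed -i "s/o\['width'\].round(4)/round(float(o['width']),4)/" h.py
python3 - <<'E'
from h import *
f=ld('top0')
plan([.47,-.45,.30]); plan([.604,-.290,.30])
for uv in [(407,232),(415,290),(470,222)]: print(onz(f,*uv,.19))
s=ld('side0')
print([proj(s,p) for p in [(.570,-.173,.18),(.6005,.266,.088),(.604,-.290,.137)]])
E
```

```text
pos [ 0.1958 -0.5933  0.2309] jaw -71.73 q [68. 30. -2. 92.  1. 59. -6.] w 0.0856 F [-0.3 -0.4  0.3] t 0.15
shift [-0.0691, -0.0502, -0.3053] turn [0.0, 0.0001, 0.0008]
pos [ 0.1958 -0.5933  0.2309] jaw -71.73 q [68. 30. -2. 92.  1. 59. -6.] w 0.0856 F [-0.3 -0.4  0.3] t 0.15
shift [-0.069, -0.1601, -0.4827] turn [0.0, 0.0001, 0.0008]
[ 0.50636945 -0.30267215  0.19      ]
[ 0.35253462 -0.31601141  0.19      ]
[ 0.53324374 -0.47321135  0.19      ]
[array([323.59413455, 156.06233059]), array([223.08936756, 258.97778657]), array([330.48163154, 152.04840446])]
```

Call:
jog_arm:
  increments: [0,-0.06,0,0,0,0,0,0,-0.12,0,0,0,0,0,0,-0.14,-0.02,-0.06,0,0,0,0,-0.14,-0.04,-0.12,0,0,0,0,-0.14,-0.06,-0.18,0,0,0]

```text
clock: 0.78
position: [0.3451, -0.4818, 0.3711]
orientation: [-100.2, 90.0, 98.0]
contact_force: [0.4, 0.0, -0.3]
width: 0.0001
```

Call:
jog_arm:
  increments: [0,0,-0.02,-0.06,0,0,0,0,0,-0.04,-0.12,0,0,0,0,0,-0.06,-0.18,0,0,0,0,0,-0.08,-0.24,0,0,0,0,0,-0.1,-0.3,0,0,0]

```text
clock: 1.4
position: [0.5956, -0.2949, 0.3711]
orientation: [-66.2, 90.0, 132.0]
contact_force: [0.8, -0.4, -0.0]
width: -0.0002
```

```bash
python3 - <<'E'
from h import *
plan([.604,-.290,.20],-72); snap('wrist','w1')
E
```

```text
pos [ 0.5956 -0.2949  0.3711] jaw -71.77 q [ 27.  28. -10.  73.   5.  79. -54.] w -0.0002 F [ 0.8 -0.4 -0. ] t 1.4
shift [0.1711, -0.0019, -0.0096] turn [0.004, 0.0002, 0.0005]
```

View pics/w1.png

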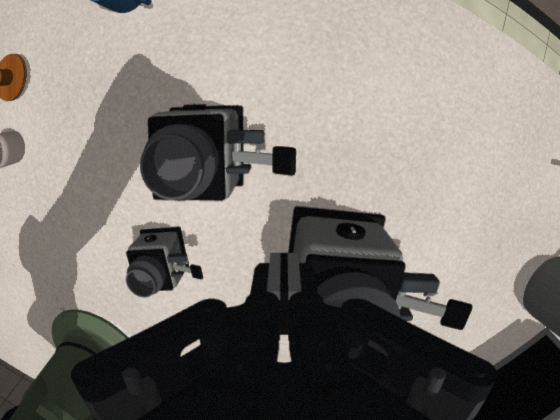

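The wrist view shows the paddle at (284,160), the mid-grinder rim around (178,160) and the fingertips at (285,258). I'll use it to refine.

```bash
python3 - <<'E'
from h import *
f=ld('w1'); im=f['color']
mk=(im.max(2)<28).astype(np.uint8); n,l,st,c=cv2.connectedComponentsWithStats(mk); i=l[160,284]; print(st[i],c[i],onz(f,*c[i],.135,True))
o=cv2.resize(im[110:215,125:305,::-1],None,fx=4.4,fy=4.4,interpolation=cv2.INTER_CUBIC); o=np.clip(o*2.5,0,255).astype(np.uint8)
cv2.imwrite('pics/w1c.png',o)
print(onz(f,283.5,256,.371,True))
E
```

```text
[273 147  22  28 552] [283.65036232 160.05797101] [ 0.60715186 -0.29124113  0.135     ]
[ 0.60138716 -0.29326592  0.371     ]
```

View pics/w1c.png

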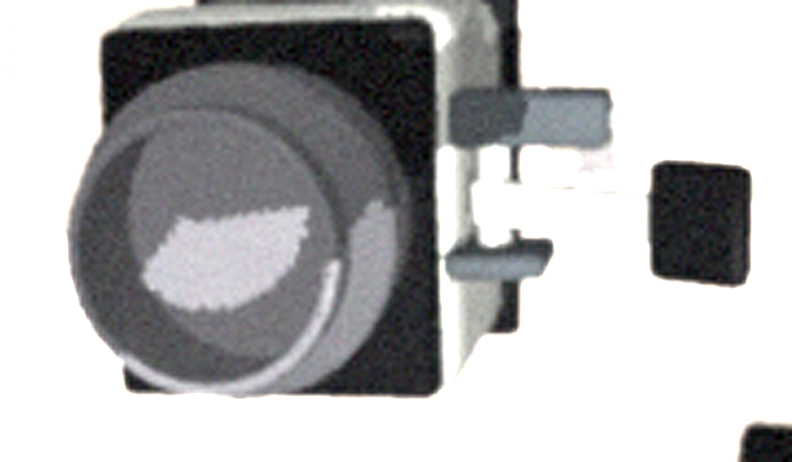

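```bash
python3 - <<'E'
from h import *
f=ld('w1'); 
P=np.array([onz(f,125+(a+.5)/4.4-.5,110+(b+.5)/4.4-.5,.18,True) for a,b in [(70,245),(343,255),(210,107),(200,393)]]); print(P, P[:2].mean(0),P[2:].mean(0),np.linalg.norm(P[0]-P[1]),np.linalg.norm(P[2]-P[3]))
plan([.607,-.293,.155],-72)
E
```

```text
[[ 0.56181045 -0.1378476   0.18      ]
 [ 0.58054562 -0.20873184  0.18      ]
 [ 0.60613262 -0.16654827  0.18      ]
 [ 0.53458335 -0.18111639  0.18      ]] [ 0.57117803 -0.17328972  0.18      ] [ 0.57035799 -0.17383233  0.18      ] 0.07331836421202242 0.07301731745755842
pos [ 0.6015 -0.2871  0.37  ] jaw -71.29 q [ 27.  29. -11.  73.   5.  79. -55.] w 0.0001 F [ 4.2  8.4 -2.1] t 1.45
shift [0.215, 0.0083, -0.0027] turn [0.0124, -0.0028, 0.0044]
```

Call:
jog_arm:
  increments: [0,0.06,0.004,-0.003,0,0,0,0,0.12,0.008,-0.003,0.01,0,0,0,0.17,0.008,-0.003,0.01,0,0,0,0.2,0.008,-0.003,0.01,0,0,0,0.2,0.008,-0.003,0.01,0,0]

```text
clock: 2.08
position: [0.606, -0.2923, 0.1678]
orientation: [-87.1, 89.6, 111.1]
contact_force: [0.1, 0.9, -0.0]
width: -0.0
```

```bash
python3 - <<'E'
from h import *
plan([.607,-.293,.104],-72)
E
```

```text
pos [ 0.606  -0.2923  0.1678] jaw -71.85 q [ 27.  38. -10.  86.   7.  56. -57.] w -0.0 F [ 0.1  0.9 -0. ] t 2.075
shift [0.0638, 0.0015, -0.0008] turn [0.0026, 0.0004, 0.0072]
```

Call:
jog_arm:
  increments: [0,0.025,0.001,0,0,0,0.004,0,0.037,0.001,0,0,0,0.007,0,0.047,0.001,0,0,0,0.007,0,0.055,0.001,0,0,0,0.007,0,0.06,0.001,0,0,0,0.007]

```text
clock: 2.7
position: [0.6068, -0.2934, 0.1088]
orientation: [125.0, 89.9, -36.9]
contact_force: [0.7, -2.5, 6.1]
width: -0.0003
```

Call:
jog_arm:
  increments: [0,0.003,0,0,0,0,0,0,0.004,0,0,0,0,0]

```text
clock: 2.95
position: [0.6071, -0.2937, 0.1055]
orientation: [124.5, 89.9, -37.3]
contact_force: [-0.4, -1.5, 6.4]
width: 0.0003
```

Call:
jog_arm:
  increments: [0,0.002,0,0,0,0,0,0,0.002,0,0,0,0,0]

```text
clock: 3.2
position: [0.6071, -0.2939, 0.1043]
orientation: [122.8, 89.8, -39.1]
contact_force: [-2.8, -1.1, 6.1]
width: 0.0001
```

Call:
jog_arm:
  increments: [0,-0.02,0,0,0,0,0,0,-0.06,0,0,0,0,0,0,-0.12,0,0,0,0,0,0,-0.16,0,0,0,0,0,0,-0.2,0,0,0,0,0]

```text
clock: 3.82
position: [0.6064, -0.2932, 0.3076]
orientation: [131.1, 89.8, -30.8]
contact_force: [-0.3, -0.7, -0.6]
width: 0.0002
```

```bash
python3 - <<'E'
from h import *
snap('wrist','w2');f=snap('side','s2')
plan([.603,.255,.30],-72)
s=f['color'][130:230,280:360,::-1]; w=ld('w2')['color'][100:250,120:320,::-1]
a=cv2.resize(s,(400,500),interpolation=2); b=cv2.resize(w,(400,300),interpolation=2); b=np.vstack([b,np.zeros((200,400,3),np.uint8)])
cv2.imwrite('pics/c2.png',np.clip(np.hstack([a,b])*1.6,0,255).astype(np.uint8))
E
```

```text
pos [ 0.6079 -0.2938  0.3106] jaw -71.89 q [ 27.  31. -10.  78.   6.  71. -55.] w -0.0002 F [ 0.3  0.7 -0.5] t 3.925
shift [0.0081, -0.5232, -0.1659] turn [0.002, -0.0073, -0.007]
```

View pics/c2.png

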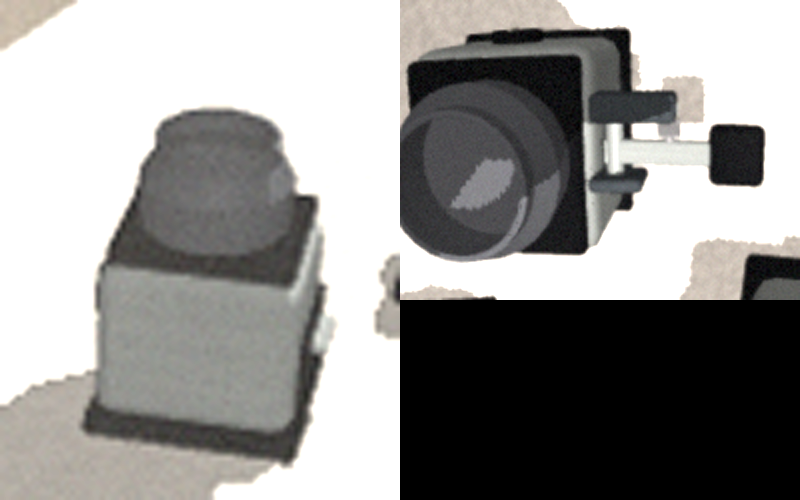

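The lever is latched: the paddle lies flat in the wrist view, and in the side view it no longer rises above the hopper. Next is the move to the lids.

```bash
python3 - <<'E'
from h import *
plan([.6005,.266,.25],-30)
E
```

```text
pos [ 0.6079 -0.2938  0.3106] jaw -71.89 q [ 27.  31. -10.  78.   6.  71. -55.] w -0.0002 F [ 0.3  0.7 -0.5] t 3.925
shift [0.058, -0.5348, -0.1665] turn [-0.7311, -0.0044, -0.0093]
```

Call:
jog_arm:
  increments: [0.085,0,-0.059,-0.018,-0.1,0,0,0.085,0,-0.118,-0.037,-0.2,0,0,0.085,0,-0.177,-0.055,-0.3,0,0,0.085,0,-0.236,-0.073,-0.4,0,0,0.085,0,-0.295,-0.092,-0.5,0,0]

```text
clock: 4.55
position: [0.6031, 0.0172, 0.3102]
orientation: [107.9, 89.4, -25.1]
contact_force: [1.3, 0.1, 1.0]
width: 0.0848
```

```bash
python3 - <<'E'
from h import *
plan([.6005,.266,.25],-30)
E
```

```text
pos [0.6031 0.0172 0.3102] jaw -43.05 q [  7.  25. -21.  89.  10.  67. -59.] w 0.0848 F [1.3 0.1 1. ] t 4.55
shift [0.0591, -0.1723, -0.1799] turn [-0.2278, -0.0021, -0.0106]
```

Call:
jog_arm:
  increments: [0.085,0.015,-0.043,-0.045,-0.11,0,0,0.085,0.03,-0.086,-0.09,-0.228,0,-0.01,0.085,0.045,-0.13,-0.135,-0.228,-0.002,-0.01,0.085,0.059,-0.172,-0.18,-0.228,-0.002,-0.01,0.085,0.059,-0.172,-0.18,-0.228,-0.002,-0.01]

```text
clock: 5.18
position: [0.5987, 0.2708, 0.2495]
orientation: [-96.0, 89.9, 144.4]
contact_force: [0.4, -1.2, 0.1]
width: 0.0853
```

```bash
python3 - <<'E'
from h import *
plan([.6005,.266,.25],-30); snap('wrist','w3'); plan([.6005,.266,.25],-30)
E
```

```text
pos [0.5987 0.2708 0.2495] jaw -29.64 q [-13.  34. -25.  84.  15.  65. -71.] w 0.0853 F [ 0.4 -1.2  0.1] t 5.175
shift [-0.0005, 0.004, 0.0033] turn [0.0062, -0.0002, 0.0018]
pos [0.5994 0.2691 0.2498] jaw -29.75 q [-13.  34. -25.  84.  15.  65. -71.] w 0.0848 F [-0.4  1.  -0.5] t 5.225
shift [-0.0002, 0.0025, 0.0022] turn [0.0043, 0.0001, 0.0009]
```

View pics/w3.png

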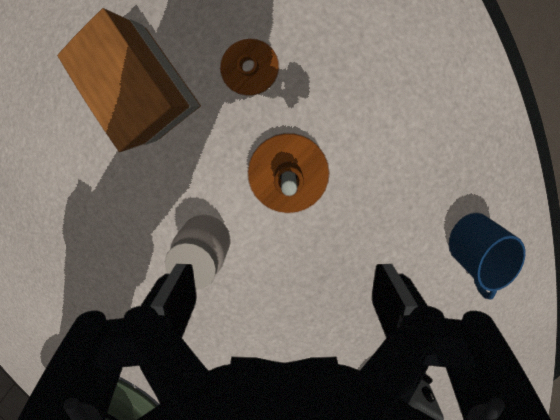

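Wrist view: the lid's stem top is at (289,187), the plate is centred at about (289,173), and the jar sits at (192,260), near the left finger in image terms. I'll work out positions and finger clearance.

```bash
python3 - <<'E'
from h import *
f=ld('w3'); im=f['color']; hsv=cv2.cvtColor(im,cv2.COLOR_RGB2HSV)
sub=np.zeros(im.shape[:2],np.uint8); a=(im.min(2)>110)&(hsv[:,:,1]<60); sub[176:205,278:300]=a[176:205,278:300]
n,l,st,c=cv2.connectedComponentsWithStats(sub); print(st[1:],c[1:])
print('stem',onz(f,289,187,.088,True))
m=cv2.inRange(hsv,(3,100,30),(20,255,255)); n,l,st,c=cv2.connectedComponentsWithStats(m); i=l[200,270]
cs,_=cv2.findContours((l==i).astype(np.uint8),0,1); cc=max(cs,key=len)[:,0]
P=np.array([onz(f,u,v,.022,True)[:2] for u,v in cc]); A=np.c_[2*P,np.ones(len(P))]; s=np.linalg.lstsq(A,(P**2).sum(1),rcond=None)[0]; print('plate c',s[:2],'r',np.sqrt(s[2]+s[:2]@s[:2]))
print('jar top', onz(f,191,262,.085,True)); t=ld('top0'); print('jar top cam',onz(t,210,253,.085), 'jaw-dir',[np.cos(np.radians(-30)),np.sin(np.radians(-30))])
plan([.6005,.2675,.15],-30)
cv2.imwrite('pics/c3.png',cv2.resize(im[120:220,240:340,::-1],None,fx=5,fy=5,interpolation=2))
E
```

```text
[[282 181  15  14 157]] [[288.9044586  187.71974522]]
stem [0.60232388 0.26740111 0.088     ]
plate c [0.60148959 0.26643206] r 0.047035135820845383
jar top [0.46703608 0.24593387 0.085     ]
jar top cam [0.46172825 0.24142929 0.085     ] jaw-dir [np.float64(0.8660254037844387), np.float64(-0.49999999999999994)]
pos [0.5994 0.2691 0.2498] jaw -29.75 q [-13.  34. -25.  84.  15.  65. -71.] w 0.0848 F [-0.4  1.  -0.5] t 5.225
shift [0.0998, 0.0018, 0.0009] turn [0.0043, 0.0001, 0.0009]
```

View pics/c3.png

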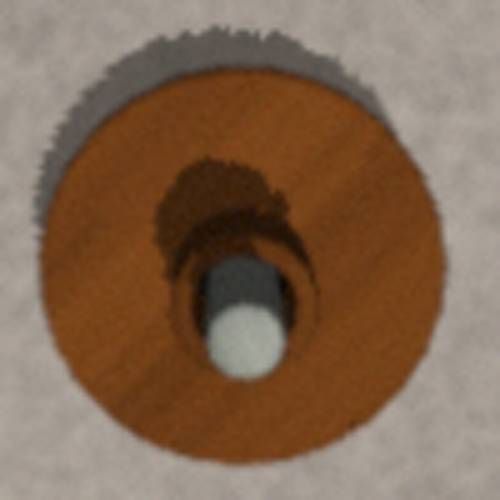

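Call:
jog_arm:
  increments: [0.085,0.05,0.003,0,0.004,0,0,0.085,0.1,0.003,0,0.004,0,0,0.085,0.12,0.003,0,0.004,0,0,0.085,0.12,0.003,0,0.004,0,0,0.085,0.12,0.003,0,0.004,0,0]

```text
clock: 5.85
position: [0.6029, 0.268, 0.132]
orientation: [161.5, 89.9, 41.5]
contact_force: [0.5, 0.6, 0.9]
width: 0.0848
```

```bash
python3 - <<'E'
from h import *
plan([.6015,.267,.063],-30)
E
```

```text
pos [0.6029 0.268  0.132 ] jaw -30.0 q [-14.  41. -23.  90.  19.  53. -74.] w 0.0848 F [0.5 0.6 0.9] t 5.85
shift [0.069, -0.0008, 0.0017] turn [-0.0001, -0.002, -0.0007]
```

Call:
jog_arm:
  increments: [0.085,0.035,-0.001,0.001,0,-0.002,0,0.085,0.06,-0.001,0.0015,0,-0.002,0,0.085,0.069,-0.001,0.0015,0,-0.002,0,0.06,0.069,-0.001,0.0015,0,-0.002,0,0.05,0.069,-0.001,0.0015,0,-0.002,0]

```text
clock: 6.48
position: [0.6021, 0.2676, 0.0644]
orientation: [132.2, 89.9, 12.2]
contact_force: [0.2, 0.5, -1.0]
width: 0.0511
```

```bash
python3 - <<'E'
from h import *
plan([.6015,.267,.063],-30); f=snap('wrist','w4'); g=snap('side','s4')
a=cv2.resize(f['color'][150:350,180:400,::-1],(440,400),interpolation=2); b=cv2.resize(g['color'][230:310,190:262,::-1],(360,400),interpolation=2)
cv2.imwrite('pics/c4.png',np.clip(np.hstack([a,b])*1.5,0,255).astype(np.uint8))
E
```

```text
pos [0.6021 0.2676 0.0644] jaw -30.01 q [-15.  45. -22.  92.  21.  46. -76.] w 0.0511 F [ 0.2  0.5 -1. ] t 6.475
shift [0.0014, -0.0002, 0.0008] turn [-0.0002, -0.0015, -0.0017]
```

View pics/c4.png

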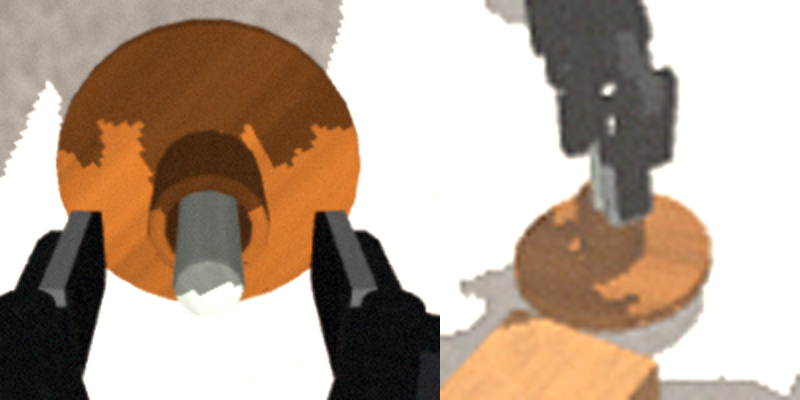

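The crop shows the stem midway between the pads (stem x≈209, pads 104 and 312), so I'm closing.

Call:
jog_arm:
  increments: [0.03,0,0,0,0,0,0,0,0,0,0,0,0,0,0,0,0,0,0,0,0,0,0,0,0,0,0,0,0,0,0,0,0,0,0]
  grip_force: 80

```text
clock: 7.2
position: [0.6023, 0.2675, 0.0647]
orientation: [129.0, 89.8, 9.0]
contact_force: [-1.2, -1.8, 8.4]
width: 0.0133
```

```bash
python3 - <<'E'
from h import *
plan([.6015,.267,.063],-30); f=snap('wrist','w5')
cv2.imwrite('pics/c5.png',np.clip(cv2.resize(f['color'][150:350,180:400,::-1],(660,600),interpolation=2)*1.5,0,255).astype(np.uint8))
E
```

```text
pos [0.6023 0.2675 0.0647] jaw -30.02 q [-15.  45. -22.  92.  21.  46. -76.] w 0.0133 F [-1.2 -1.8  8.4] t 7.2
shift [0.0017, -0.0004, 0.0008] turn [-0.0003, -0.0017, -0.0021]
```

View pics/c5.png

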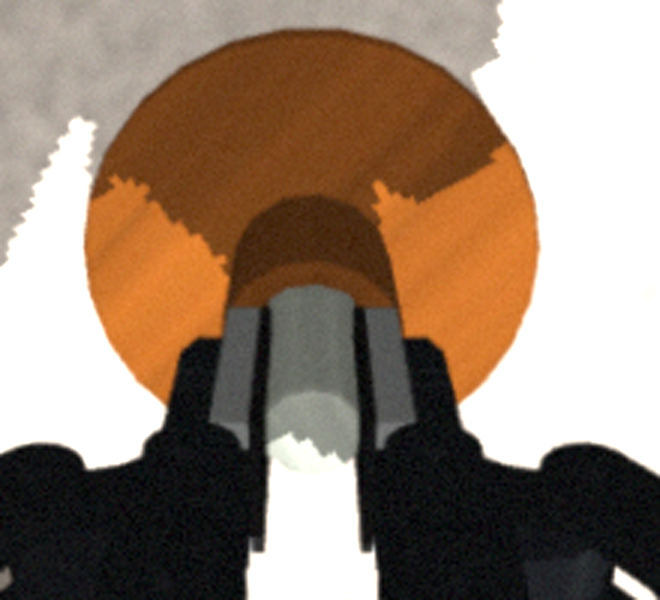

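Gripped: the stem lies between the pads with the collar below them. I'll lift a little and check.

Call:
jog_arm:
  increments: [0,-0.01,0,0,0,0,0,0,-0.025,0,0,0,0,0,0,-0.05,0,0,0,0,0,0,-0.08,0,0,0,0,0,0,-0.08,0,0,0,0,0]

```text
clock: 7.88
position: [0.6032, 0.2681, 0.1478]
orientation: [139.6, 89.6, 19.6]
contact_force: [0.4, -0.3, -3.5]
width: 0.0135
```

```bash
python3 - <<'E'
from h import *
plan([.6015,.267,.32],-30); f=snap('wrist','w6'); g=snap('side','s6')
a=cv2.resize(f['color'][150:350,180:400,::-1],(440,400),interpolation=2); b=cv2.resize(g['color'][190:290,190:280,::-1],(360,400),interpolation=2)
cv2.imwrite('pics/c6.png',np.clip(np.hstack([a,b])*1.5,0,255).astype(np.uint8))
E
```

```text
pos [0.6032 0.2681 0.1478] jaw -30.03 q [-14.  40. -24.  90.  18.  54. -74.] w 0.0135 F [ 0.4 -0.3 -3.5] t 7.875
shift [-0.1722, -0.0001, 0.0009] turn [-0.0005, -0.0052, -0.0044]
```

View pics/c6.png

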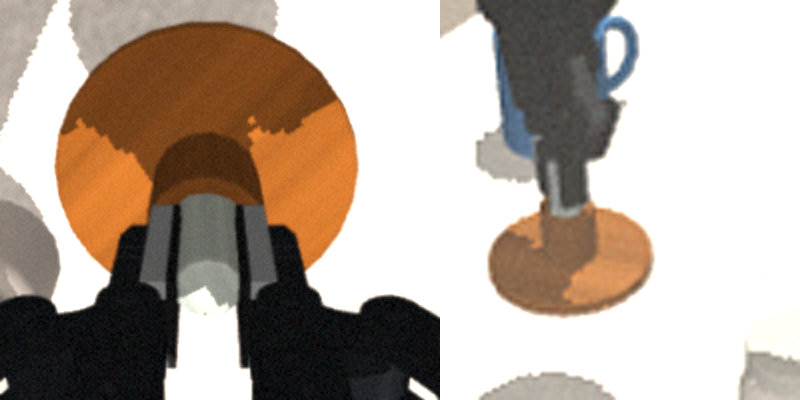

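Both lids are up together and level, and the force reads about -3.5 N. I'll measure the stem's offset in the grip, then travel.

```bash
python3 - <<'E'
from h import *
f=ld('w5'); print('stem-grasped', onz(f,180+313/3,150+435/3,.088,True))
f=ld('w6'); print('w6', onz(f,180+209/2,150+289/2,.088+.1478-.0647,True))
plan([.5706,-.1734,.30],-30)
E
```

```text
stem-grasped [0.6017304  0.26595553 0.088     ]
w6 [0.60275583 0.26673132 0.1711    ]
pos [0.602  0.2674 0.1449] jaw -30.02 q [-14.  40. -24.  90.  18.  54. -74.] w 0.0132 F [ 0.4 -1.1 -3.9] t 7.975
shift [-0.1554, 0.1937, 0.397] turn [-0.0004, -0.0018, -0.0023]
```

Call:
jog_arm:
  increments: [0,-0.05,0,0,0,0,0,0,-0.1,0.01,0.02,0,0,0,0,-0.14,0.03,0.06,0,0,0,0,-0.155,0.05,0.105,0,0,0,0,-0.155,0.073,0.15,0,0,0]

```text
clock: 8.6
position: [0.5894, 0.0995, 0.3002]
orientation: [126.3, 89.8, 6.3]
contact_force: [1.3, 0.5, -3.9]
width: 0.0136
```

```bash
python3 - <<'E'
from h import *
plan([.5706,-.1734,.30],-30)
E
```

```text
pos [0.5894 0.0995 0.3002] jaw -30.0 q [  3.  25. -25.  90.  12.  67. -55.] w 0.0136 F [ 1.3  0.5 -3.9] t 8.6
shift [0.0, 0.1202, 0.2458] turn [-0.0001, -0.0021, -0.0029]
```

Call:
jog_arm:
  increments: [0,0,0.022,0.045,0,0,0,0,0,0.045,0.09,0,0,0,0,0,0.067,0.135,0,0,0,0,0,0.085,0.175,0,-0.001,-0.002,0,0,0.1,0.205,0,-0.002,-0.003]

```text
clock: 9.22
position: [0.5727, -0.1302, 0.299]
orientation: [-62.5, 89.9, 177.4]
contact_force: [-0.5, -0.2, -2.6]
width: 0.0133
```

```bash
python3 - <<'E'
from h import *
plan([.571,-.1725,.30],-30)
E
```

```text
pos [ 0.5727 -0.1302  0.299 ] jaw -30.08 q [ 23.  24. -22.  92.  10.  66. -32.] w 0.0133 F [-0.5 -0.2 -2.6] t 9.225
shift [-0.001, 0.0198, 0.0375] turn [-0.0014, 0.0009, 0.0017]
```

Call:
jog_arm:
  increments: [0,0,0.012,0.022,0,0,0,0,0,0.02,0.0375,0,0,0,0,0,0.02,0.0375,0,0.001,0.002,0,0,0.02,0.0375,0,0.001,0.002]

```text
clock: 9.72
position: [0.5714, -0.1714, 0.2989]
orientation: [-178.5, 90.0, 61.5]
contact_force: [-0.7, 0.4, -2.2]
width: 0.0137
```

```bash
python3 - <<'E'
from h import *
plan([.571,-.1725,.255],-30); f=snap('wrist','w7'); g=snap('side','s7')
a=cv2.resize(f['color'][:,:,::-1],(440,330),interpolation=2); b=cv2.resize(g['color'][90:180,270:360,::-1],(360,360),interpolation=2); a=np.vstack([a,np.zeros((30,440,3),np.uint8)])
cv2.imwrite('pics/c7.png',np.clip(np.hstack([a,b])*1.5,0,255).astype(np.uint8))
E
```

```text
pos [ 0.5714 -0.1714  0.2989] jaw -30.01 q [ 26.  25. -21.  91.  10.  66. -27.] w 0.0137 F [-0.7  0.4 -2.2] t 9.725
shift [0.0439, 0.0002, 0.0011] turn [-0.0001, -0.0006, 0.0]
```

View pics/c7.png

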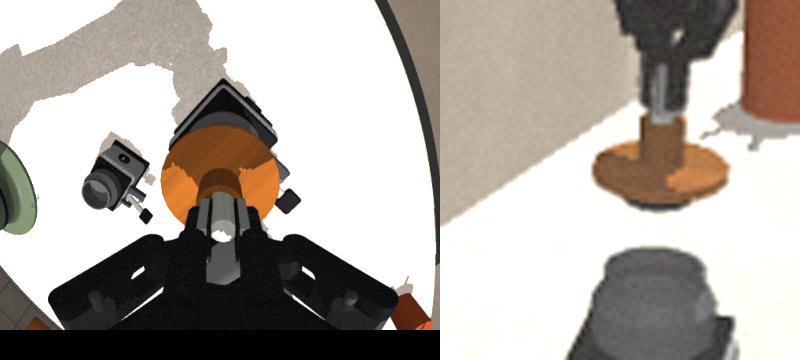

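The lid is centred above the mouth in the side crop (plate x≈660, rim x≈655). I'll lower it in small steps.

Call:
jog_arm:
  increments: [0,0.02,0,0.001,0,0,0,0,0.04,0,0.001,0,0,0,0,0.048,0,0.001,0,0,0,0,0.054,0,0.001,0,0,0,0,0.058,0,0.001,0,0,0]

```text
clock: 10.45
position: [0.5712, -0.1722, 0.2413]
orientation: [130.3, 89.9, 10.3]
contact_force: [0.5, -0.1, -3.1]
width: 0.0132
```

Call:
jog_arm:
  increments: [0,0.004,0,0,0,0,0,0,0.007,0,0,0,0,0,0,0.009,0,0,0,0,0]

```text
clock: 10.82
position: [0.5712, -0.1722, 0.2322]
orientation: [129.0, 89.9, 9.0]
contact_force: [-0.5, 0.1, -2.6]
width: 0.0135
```

```bash
python3 - <<'E'
from h import *
plan([.571,-.1725,.229],-30); f=snap('wrist','w8'); g=snap('side','s8')
a=cv2.resize(f['color'][:,:,::-1],(440,330),interpolation=2); b=cv2.resize(g['color'][90:180,270:360,::-1],(360,360),interpolation=2); a=np.vstack([a,np.zeros((30,440,3),np.uint8)])
cv2.imwrite('pics/c8.png',np.clip(np.hstack([a,b])*1.5,0,255).astype(np.uint8))
E
```

```text
pos [ 0.5712 -0.1722  0.2322] jaw -29.98 q [ 26.  28. -21.  95.  11.  58. -29.] w 0.0135 F [-0.5  0.1 -2.6] t 10.825
shift [0.0032, -0.0, 0.0004] turn [0.0003, -0.0006, -0.0008]
```

View pics/c8.png

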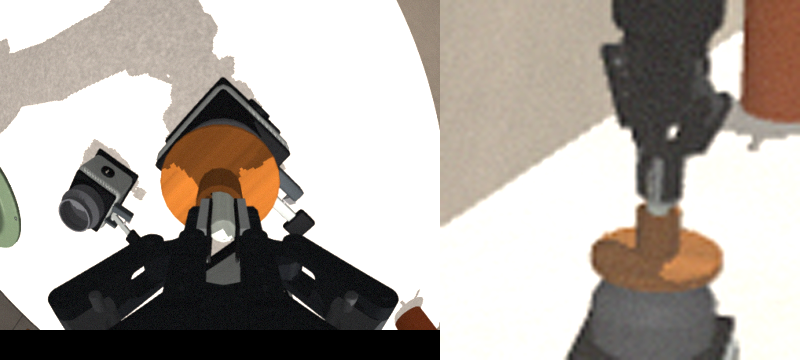

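The plug has entered the mouth without contact. I'll lower the last few mm.

Call:
jog_arm:
  increments: [0,0.0015,0,0,0,0,0,0,0.003,0,0,0,0,0,0,0.0035,0,0,0,0,0]

```text
clock: 11.3
position: [0.5711, -0.1722, 0.2287]
orientation: [132.5, 90.0, 12.5]
contact_force: [-2.8, 0.3, 4.4]
width: 0.0132
```

Call:
jog_arm:
  increments: [0,0.001,0,0,0,0,0,0,0.001,0,0,0,0,0]

```text
clock: 11.55
position: [0.5711, -0.1722, 0.2287]
orientation: [109.8, 89.9, -10.2]
contact_force: [-5.6, 0.6, 11.7]
width: 0.0132
```

Contact came at the predicted height (TCP 0.2287) with a firm 11.7 N, so it's seated. I'll let go.

Call:
jog_arm:
  increments: [0.03,0,0,0,0,0,0,0.06,0,0,0,0,0,0,0.085,0,0,0,0,0,0,0.085,-0.03,0,0,0,0,0,0.085,-0.07,0,0,0,0,0]

```text
clock: 12.18
position: [0.5706, -0.1721, 0.2988]
orientation: [-102.6, 90.0, 137.4]
contact_force: [0.6, 0.7, 0.2]
width: 0.085
```

Call:
jog_arm:
  increments: [0.085,-0.03,0,0,0,0,0,0.085,-0.03,0,0,0,0,0]

```text
clock: 12.42
position: [0.5714, -0.1722, 0.3309]
orientation: [110.3, 89.8, -9.7]
contact_force: [0.8, -0.5, -1.3]
width: 0.085
```

```bash
python3 - <<'E'
from h import *
plan([.571,-.1725,.30],-30); f=snap('wrist','w9'); g=snap('side','s9')
a=cv2.resize(f['color'][:,:,::-1],(440,330),interpolation=2); b=cv2.resize(g['color'][90:180,270:360,::-1],(360,360),interpolation=2); a=np.vstack([a,np.zeros((30,440,3),np.uint8)])
cv2.imwrite('pics/c9.png',np.clip(np.hstack([a,b])*1.5,0,255).astype(np.uint8))
im=f['color'];hsv=cv2.cvtColor(im,cv2.COLOR_RGB2HSV)
m=cv2.inRange(hsv,(3,100,30),(20,255,255)); m[:, :180]=0; m[:,400:]=0
n,l,st,c=cv2.connectedComponentsWithStats(m); i=1+st[1:,4].argmax(); print(st[i])
cs,_=cv2.findContours((l==i).astype(np.uint8),0,1); cc=cv2.convexHull(max(cs,key=len))[:,0]
P=np.array([onz(f,u,v,.186,True)[:2] for u,v in cc]); A=np.c_[2*P,np.ones(len(P))]; s=np.linalg.lstsq(A,(P**2).sum(1),rcond=None)[0]; print('plate c',s[:2],'r',np.sqrt(s[2]+s[:2]@s[:2]))
E
```

```text
pos [ 0.5714 -0.1722  0.3309] jaw -29.99 q [ 26.  23. -22.  88.   9.  70. -27.] w 0.085 F [ 0.8 -0.5 -1.3] t 12.425
shift [0.0309, -0.0003, 0.0005] turn [0.0002, -0.0011, -0.0028]
[ 228  139  105  101 7498]
plate c [ 0.56865094 -0.17151583] r 0.04808519082158759
```

View pics/c9.png

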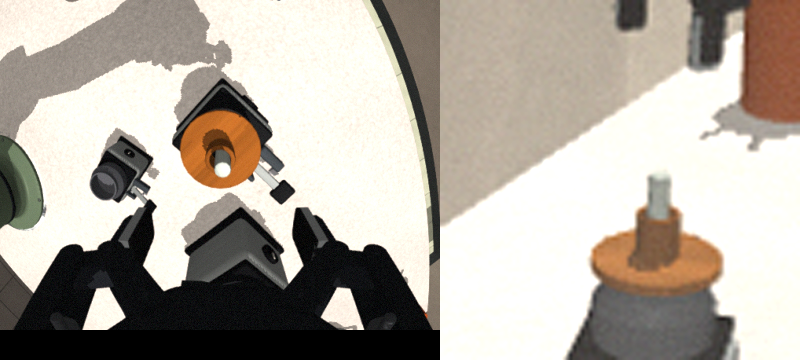

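Released. The lids sit level on the hopper and the lever is still down. I'll enlarge the view to centre on the collar.

```bash
python3 - <<'E'
from h import *
f=ld('w9'); o=cv2.resize(f['color'][130:250,220:340,::-1],None,fx=5,fy=5,interpolation=2); cv2.imwrite('pics/c9b.png',np.clip(o*1.3,0,255).astype(np.uint8))
E
```

View pics/c9b.png

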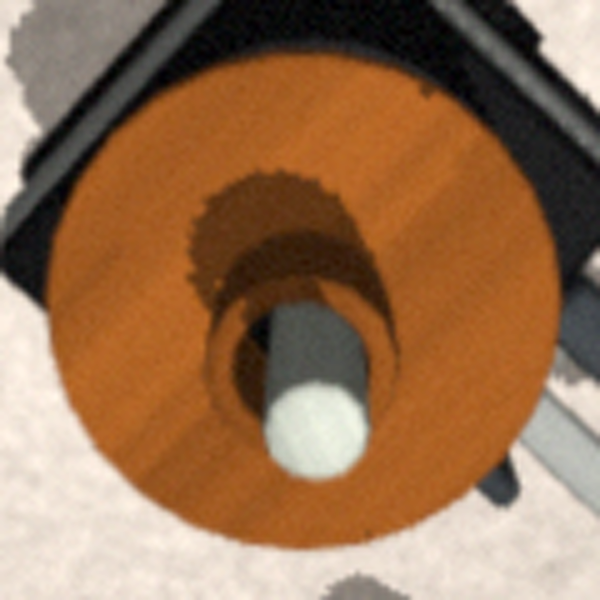

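```bash
python3 - <<'E'
from h import *
f=ld('w9'); g=lambda a,b,z: onz(f,220+(a+.5)/5-.5,130+(b+.5)/5-.5,z,True)
c=g(303.5,362,.224); s=g(317,430,.252); print('collar',c,'stem',s, 'w',np.linalg.norm(g(207,360,.224)-g(400,360,.224)))
R=Rtool(manip.get_obs()['orientation']); print('tool-frame diff stem-collar',R.T@(s-c))
plan([c[0],c[1],.195],-30)
E
```

```text
collar [ 0.56973187 -0.17041785  0.224     ] stem [ 0.57078942 -0.17293046  0.252     ] w 0.031207143701895992
tool-frame diff stem-collar [-0.02800156  0.00215168  0.00164765]
pos [ 0.5705 -0.1721  0.3284] jaw -29.99 q [ 26.  24. -21.  88.   9.  70. -27.] w 0.0851 F [-0.5 -0.6 -0.2] t 12.525
shift [0.1334, -0.0014, -0.0011] turn [0.0002, -0.0, 0.0007]
```

Call:
jog_arm:
  increments: [0.085,0.04,-0.0015,-0.001,0,0,0,0.085,0.08,-0.0015,-0.001,0,0,0,0.085,0.11,-0.0015,-0.001,0,0,0,0.085,0.125,-0.0015,-0.001,0,0,0,0.07,0.132,-0.0015,-0.001,0,0,0]

```text
clock: 13.15
position: [0.5695, -0.1704, 0.1958]
orientation: [-85.4, 89.9, 154.7]
contact_force: [1.1, -0.7, 0.7]
width: 0.0706
```

Call:
jog_arm:
  increments: [0.05,0.001,0,0,0,0,0,0.05,0.001,0,0,0,0,0]

```text
clock: 13.4
position: [0.5698, -0.1704, 0.1954]
orientation: [-99.5, 90.0, 140.5]
contact_force: [-0.1, -0.6, -0.2]
width: 0.0498
```

```bash
python3 - <<'E'
from h import *
plan([.5699,-.1705,.195],-30); f=snap('wrist','w10'); g=snap('side','s10')
a=cv2.resize(f['color'][150:350,180:400,::-1],(440,400),interpolation=2); b=cv2.resize(g['color'][90:190,270:360,::-1],(360,400),interpolation=2)
cv2.imwrite('pics/c10.png',np.clip(np.hstack([a,b])*1.5,0,255).astype(np.uint8))
E
```

```text
pos [ 0.5698 -0.1704  0.1954] jaw -29.98 q [ 25.  30. -20.  98.  13.  54. -30.] w 0.0498 F [-0.1 -0.6 -0.2] t 13.4
shift [0.0004, 0.0001, 0.0] turn [0.0003, -0.0001, 0.0006]
```

View pics/c10.png

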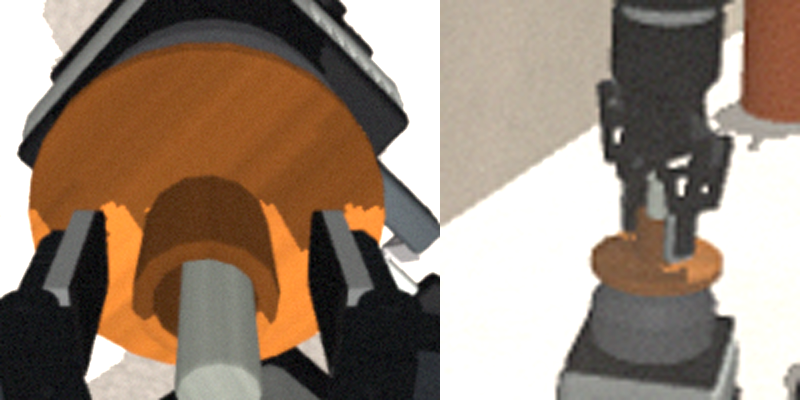

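The collar (centre x≈207) is midway between the pads (208), so I'm closing gently.

Call:
jog_arm:
  increments: [0.036,0,0,0,0,0,0,0.028,0,0,0,0,0,0,0.02,0,0,0,0,0,0,0.02,0,0,0,0,0,0]
  grip_force: 40

```text
clock: 14.0
position: [0.57, -0.1706, 0.1961]
orientation: [123.7, 90.0, 3.7]
contact_force: [-1.5, 0.4, 5.6]
width: 0.0304
```

Call:
jog_arm:
  increments: [0.02,-0.002,0,0,0,0,0,0.02,-0.004,0.001,0.001,0,0,0,0.02,-0.006,0.002,0.0015,0,0,0,0.02,-0.006,0.002,0.0015,0,0,0]

```text
clock: 14.5
position: [0.5711, -0.173, 0.2022]
orientation: [114.3, 90.0, -5.7]
contact_force: [0.5, 0.3, -1.2]
width: 0.0301
```

```bash
python3 - <<'E'
from h import *
plan([.571,-.1725,.33],-30); f=snap('wrist','w11'); g=snap('side','s11')
a=cv2.resize(f['color'][150:350,180:400,::-1],(440,400),interpolation=2); b=cv2.resize(g['color'][90:190,270:360,::-1],(360,400),interpolation=2)
cv2.imwrite('pics/c11.png',np.clip(np.hstack([a,b])*1.5,0,255).astype(np.uint8))
E
```

```text
pos [ 0.5711 -0.173   0.2022] jaw -30.0 q [ 25.  30. -20.  97.  12.  55. -30.] w 0.0301 F [ 0.5  0.3 -1.2] t 14.5
shift [-0.1278, -0.0003, -0.0004] turn [-0.0, -0.0002, -0.0005]
```

View pics/c11.png

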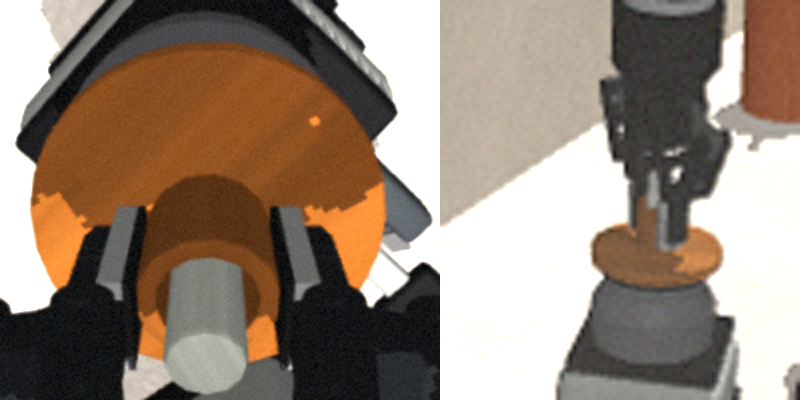

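The cover alone is lifted 6 mm (force -1.2 N, which matches 0.1 kg), and the stem is centred in the bore. I'll lift it straight up.

Call:
jog_arm:
  increments: [0.02,-0.02,0,0,0,0,0,0.02,-0.04,0,0,0,0,0,0.02,-0.06,0,0,0,0,0,0.02,-0.08,0,0,0,0,0,0.02,-0.1,0,0,0,0,0]

```text
clock: 15.22
position: [0.5709, -0.1728, 0.3026]
orientation: [173.0, 90.0, 53.0]
contact_force: [0.4, 0.0, -0.7]
width: 0.03
```

Call:
jog_arm:
  increments: [0.02,-0.02,0,0,0,0,0,0.02,-0.03,0,0,0,0,0,0.02,-0.03,0,0,0,0,0,0.02,-0.03,0,0,0,0,0]

```text
clock: 15.72
position: [0.5706, -0.1728, 0.3317]
orientation: [-82.4, 89.9, 157.7]
contact_force: [-0.2, -0.4, -1.2]
width: 0.0302
```

```bash
python3 - <<'E'
from h import *
plan([.571,-.1725,.33],-30); f=snap('wrist','w12'); g=snap('side','s12'); t=snap('top','t12')
a=cv2.resize(f['color'][:,:,::-1],(440,330),interpolation=2); a=np.vstack([a,cv2.resize(t['color'][170:260,310:430,::-1],(440,270),interpolation=2)]); b=cv2.resize(g['color'][70:220,270:360,::-1],(360,600),interpolation=2)
cv2.imwrite('pics/c12.png',np.clip(np.hstack([a,b])*1.5,0,255).astype(np.uint8)); o=manip.get_obs(); print(o['dq'].round(2),Rtool(o['orientation'])[:,0])
E
```

```text
pos [ 0.5706 -0.1728  0.3317] jaw -29.98 q [ 26.  23. -22.  88.   9.  70. -27.] w 0.0302 F [-0.2 -0.4 -1.2] t 15.725
shift [0.0017, 0.0002, -0.0004] turn [0.0003, 0.0001, 0.001]
[ 0.01 -0.1  -0.02 -0.14  0.    0.16  0.02] [-7.64998881e-04  4.17731092e-04 -9.99999620e-01]
```

View pics/c12.png

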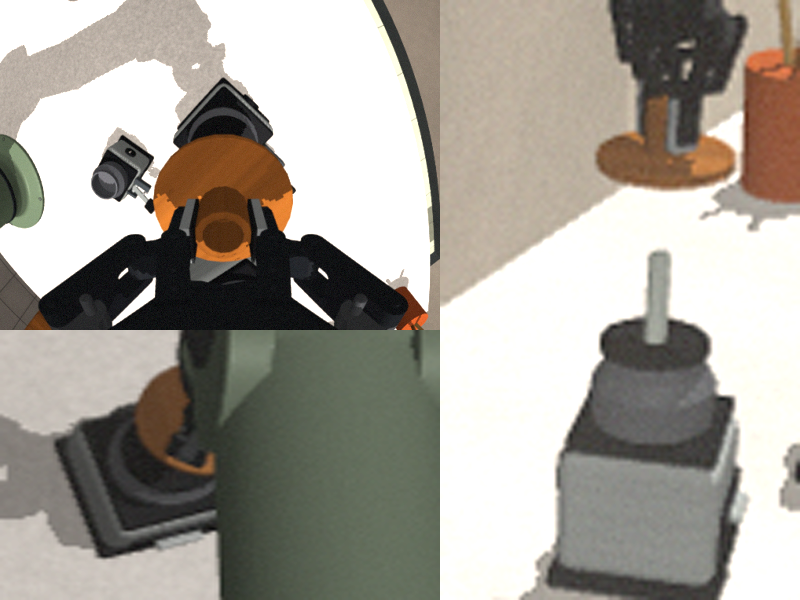

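The side view shows the inner lid's flange flat on the rim with its stem upright (top at crop (660,255)), and the cover held level well above it. The arm is still, so I'm handing in.

```bash
python3 -c "
from cell import manip
print(manip.close_job())"
```

```text
the job is handed in; nothing more can be done
None
```

The job is done as asked and handed in at about 16 s of the 67 s allowed.

- **Lever:** I pressed the middle-sized grinder's lever nearly level, past its catch point. It stayed down after release and was still down in the wrist view after I let go of the lids.
- **Lids:** I carried both nested lids by the stem and set them in the hopper mouth. They made firm contact (11.7 N) at exactly the predicted seated height before I let go.
- **Cover:** I gripped the cover by its collar and lifted it straight up on its own. The force reading of about 1.2 N matches the cover's weight alone.

**Last checks:** The side view shows the inner lid flat on the rim with its stem upright. The cover is level and still, with its lower edge about 6 cm above the top of the stem.

- **Lever not seen in the final pictures:** the cover and arm hid it, so its last visual check was before the cover was gripped.
- **Cover off-centre after placing:** it sat about 2 mm off-centre on the stem when I let go, so I recentred it just after lift-off.
- **Bystanders:** I saw no contact with the jar, mug or carton, but I did not take a final picture of them.

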